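Nip a bolt in the bench length gauge with the outer feed ring

ROBOT

A 6-joint arm with a two-finger parallel gripper is mounted at the origin on the work surface. World frame = base frame: x ahead of the robot, y to its left, z up, the work surface at z = 0. Lengths are in m, angles in rad, forces in N, time in s.
With the tool pointing down it reaches from about 0.3 to 0.775 m from the base axis. Payload 14.6 kg.
Tool frame: the origin (TCP) lies at the very end of the fingers, on their centre line; the grasp point (between the pads) lies 19 mm behind it; y points along the fingers, z is the direction in which the jaws open and shut, and the axes are right-handed (so a half turn about y gives the same grasp; the last joint's range is limited). The gripper opens to 85 mm and grips with 20 to 120 N. Pads are 22 mm wide; open, the fingers measure 114 mm over their backs; the gripper's body (76 mm by 85 mm) begins 54 mm behind the grasp point. The pads swing forward as they close: fully open they stand 13 mm farther back than shut.
Start: joints at [1.216, 0.3, 1.521, -0, 1.321, -0.067], TCP at [0.156, 0.527, 0.231] pointing down, gripper open.
Joint ranges: [-3.03, 3.03], [-0.79, 2.21], [0.23, 2.52], [-1.04, 4.18], [0, 3.07], [-2.55, 2.55]. Speed limits (rad/s): [2.22, 2.22, 2.57, 3.14, 3.14, 3.14].

INTERFACE

Orientations are given as a unit quaternion [w, x, y, z].
In Python, from rig import arm, read_camera, masks_of gives the robot as it stands.
- The arm moves only by the tool drive_tool, never from a script. Its arguments are lists of equal length, an entry for each row: "grip": the gripper's target within -1 to 1 (shut at 1, half-way at 0, fully open at -1); "travel": the shift along the tool's x, y, z in units of 500 mm (1.0 is 500 mm), a list of three; "dr": the turn, a rotation vector about the tool's x, y, z in units of 90 degrees (1.0 is 90 degrees), a list of three. A call has 1 to 12 rows; each row is the pose to reach, as a shift and turn from the pose measured when the call began, along the tool's axes at that moment; what a row does not reach only later rows make up. A row lasts 1/8 s, in which the tool goes at most 62.5 mm and 10.7 degrees, less where a joint would pass 70% of its speed; a pose out of reach is approached as far as the arm can. A call with a number of a shift or a turn outside -1 to 1 is refused whole. A call with a gripper value outside its range is refused whole. The fingers move at their own pace and stop on an object; the grip force is fixed at half the most. Time passes only in rows, so rows that repeat a pose let the fingers close. It gives the time, the measured TCP pose, the force and the opening at its end, in the units of the state.
- arm.observe(): the state, without advancing time (a new reading comes with each control period).
- read_camera(name): name is "side" or "top"; returns a dict with "frame" (480x640x3 uint8, blue, green, red), "K" (3x3 intrinsics, pixels), "rvec" (rotation vector, rad) and "tvec" (3), from world to camera coordinates, as OpenCV has them. Camera axes: x right, y down, z forward; pixel columns grow to the right and rows downward; lengths in m; the calibration is good to about 2 mm. A picture is of the moment at which its call begins. There is no depth.
- arm.hand_in(): hands the job in, once; it reports no verdict.
Trained networks look in a picture, given as the dict that the camera call returned (one of the last four; its "shot" number tells which), for a name from the list of things; names that differ only in an ending like _2 or _b are one class to them, and where a whole thing is asked for, a point or a joint stands for the part that bears it (a point fixed in the world has none). Each returns a list of dicts, best first, with "score" (0 to 1); they miss things now and then, are a little off and sometimes report something else, mostly with a low value. They report only what shows in the picture. A call takes as long as a camera call. They do not tell look-alikes from the thing itself.
- masks_of(label, picture): "mask" (480x640 bool, what is visible of it) and "pixel" ([row, column] in pixels, amid what is visible of it).
The state is a dict: "clock": time; "qpos": joint angles; "dq": joint speeds; "joint_torque": joint torques, N m; "ee_pos": TCP position; "tool_rot": TCP orientation; "ft_force": force on the tool from outside, world axes, zero at the start; "ft_torque": the same for the moment, N m; "grip_width": finger opening in m.
Only numpy, scipy, OpenCV 4.12 (cv2) and the standard library are available. Lean on these libraries where they do the work, as an engineer would, in place of code of your own. Each camera call takes 0.05 s, during which the arm holds its last target.

TASK

Check the black bolt's length: lay it from the blue rack into the gauge's two V-rests between spindle and anvil, then feed the spindle up with the big outer ring, not by pushing it, until the bolt is nipped and the dial pointer stands in the green band, without ever reaching the red. The small inner knob on the same axis sets the scale's zero, and has been set: it must not turn. Leave the other bolts and the things on the bench in their places, and let go at the end.

Things in the scene. Friction and masses are not known exactly. Their poses are not given: they have to be found in the camera images.
- bolt_black: black M16 hexagon bolt, nominally 90 mm long overall but up to 3 mm over or under: that is to be checked. Shank 16 mm in diameter and about 80 mm long, hexagon head 24 mm across flats, 10 mm thick. Origin on its axis at mid-length, y along it towards the head. Starts level in one of the rack's three places, axis 45 mm above the table. About 0.17 kg. Either way round will do in the gauge.
- bolt_zinc: silver bolt of the same nominal size, in another place of the rack: leave it. Origin and axes as for the black one.
- bolt_yellow: yellow-brass-coloured M16 bolt, 75 mm long overall, in another place of the rack: leave it. Origin on its axis at mid-length.
- rack: fixed blue sample rack, base plate 210 x 64 x 8 mm, origin at the middle of its underside. Its three places lie at x = -70, 0 and +70 mm; in each a bolt lies along the rack's y in two V-notched ribs 5 mm thick, at y = -20 and +20 mm (35 mm free between them, so that fingers up to that width can go down astride the shank, to 37 mm below its axis).
- gauge: fixed dark grey-green bench length gauge, bed 110 x 420 x 18 mm; origin at the middle of its underside on the table, y along the measuring axis, from the headstock (y = -150 mm, a block 100 x 100 mm with its top 75 mm above the table, which carries the two concentric knobs) to the tailstock with the dial (about y = +150 mm). The measuring axis runs 52 mm above the table.
- vrest (a point): point on the measuring axis midway between the gauge's two V-rests, 52 mm above the table; axes as the gauge's. A bolt seated in the rests has its axis through this point, along y. The rests are steel ribs 5 mm thick at y = -20 and +20 mm, reaching 4 mm above the axis and about 18 mm to each side, 35 mm free between them; the bed lies 34 mm below the axis.
- spindle_face (a point): centre of the end face of the spindle (steel rod 13 mm in diameter from the headstock, on the measuring axis); y points out of the face, towards the bolt. At the start 100 to 111 mm from the anvil face, so that the bolt drops in between with room at both ends if centred between the two faces.
- spindle: the spindle rod itself; its origin is the centre of its end face.
- anvil_face (a point): where the centre of the anvil's end face stands while nothing presses on it (steel rod 13 mm in diameter from the tailstock, on the measuring axis, facing the spindle; y points away from the spindle). The anvil is sprung: it gives way along +y, 1 mm for every 6 N. The tailstock is clamped at a slightly different place on the bed each time.
- tailstock: fixed block 100 x 90 mm with the dial on top and the sprung anvil in it; origin at the middle of its underside on the bed, axes as the gauge's.
- dial (a point): centre of the dial face (72 mm dial, facing up, on top of the tailstock, 90 mm above the table). At rest the black pointer points to the gauge's -x; it turns clockwise seen from above, 1 rad per mm of anvil travel. Green arc, the right nip: 7 to 13 N (1.2 to 2.2 rad). Red arc, forbidden: from 22 N (3.6 rad).
- ring_centre (a point): centre of the outer feed ring, on the vertical knob axis (x = 0, y = -150 mm of the gauge), 93 mm above the table. The ring is bare knurled metal with a red mark, 60 mm in diameter, 20 mm tall (83 to 103 mm above the table, 8 mm clear of the headstock top).
- feed_ring: the same ring as a body, origin on the knob axis at table height. Turned clockwise seen from above it feeds the spindle towards the anvil, 12 mm per rad; the other way it backs off. Its 0.32 N m of drag keeps it where it is left (a hand at rest on it may feel that drag either way); each newton on the bolt shifts the felt torque 0.012 N m from its free level. Nipped after some 0.7 to 2 rad: regrip if need be.
- zero_mark (a point): outer end of the white mark on top of the black inner zero knob, 18 mm from the knob axis, 120.5 mm above the table. The knob is 40 mm in diameter, sits above the ring on the same axis, 103.5 to 120.5 mm above the table, and carries the ring's scale disc (86 mm, flat on the headstock top) on its shaft. It turns easily (0.05 N m) and must not be turned.
- nut_large: loose zinc hexagon nut, 30 mm across flats, 16 mm tall, on the bench; origin under its centre. Leave it.
- nut_small: loose yellow hexagon nut, 24 mm across flats, 13 mm tall; origin under its centre. Leave it.
- washer: loose zinc washer 40 mm in diameter, 4 mm thick; origin under its centre. Leave it.
- spanner: steel spanner 190 mm long lying on the bench, along its x; leave it.
- caliper: steel caliper 230 mm long lying on the bench beyond the gauge, along its x; leave it.
- oil_can: red can 52 mm in diameter, 120 mm tall, origin under its centre, standing beyond the rack; leave it.
There are look-alikes about, which are no part of the job. There is more than one size of the bolt_black; the one meant has the size given above.

How it is judged:
On the way:
1. the black bolt lies let go in both V-rests of the gauge (x of bolt_black in the frame of vrest between -0.004 and 0.004 m and z of bolt_black in the frame of vrest between -0.004 and 0.004 m and y of bolt_black in the frame of vrest between -0.02 and 0.02 m and angle between the y axis of bolt_black and the y axis of vrest, either way round below 0.06 rad and contact force between bolt_black and the fingers below 0.1 N), for 0.2 s.
At the end, for the whole second after the job is handed in: the black bolt lies in both V-rests (axis within 4 mm sideways and in height of the measuring axis and within 0.06 rad of it, its middle within 20 mm of the rests' middle), still, nipped between spindle and anvil with 7 to 13 N on the anvil (pointer in the green band) (x of bolt_black in the frame of vrest between -0.004 and 0.004 m and z of bolt_black in the frame of vrest between -0.004 and 0.004 m and y of bolt_black in the frame of vrest between -0.02 and 0.02 m and angle between the y axis of bolt_black and the y axis of vrest, either way round below 0.06 rad and contact force between tailstock and bolt_black between 7 and 13 N and linear speed of bolt_black below 0.01 m/s); the robot touches nothing.
It fails at once if the pointer reaches the red: more than 22 N between bolt and anvil (contact force between tailstock and bolt_black above 22 N).
It fails at once if the inner zero knob is turned (its mark moves more than 2 mm, about 6 degrees) (distance of zero_mark from where it was at the start of the episode above 0.002 m).
It fails at once if the spindle is pushed directly by the gripper with more than 4 N (contact force between spindle and the arm above 4 N).
It fails at once if the other bolts are displaced by more than 10 mm (distance of any of bolt_zinc, bolt_yellow from where it was at the start of the episode above 0.01 m).
It fails at once if a loose thing on the bench is displaced by more than 15 mm (distance of any of nut_large, nut_small, washer, spanner, caliper, oil_can from where it was at the start of the episode above 0.015 m).
It also fails if it takes over 54 s, if anything falls off the work surface, if the arm or the gripper's body presses on something with over 40 N, if the wrist force passes 120 N, or if a joint passes its speed limit or range.

## Working session

There is one attempt and no reset: what is moved stays moved. The work goes in short steps, Python scripts to look and compute and a tool call to move; the robot and the scene stay as the last step left them, time stands still between calls to the robot, and variables do not carry over. Pictures are saved under pics/ and viewed, and the job is handed in when it is done.

Besides the shell and the picture viewer there is one more tool, called after "Call:" by a JSON object that holds its "fn" and its "kwargs". drive_tool: Moves the arm, as the interface text tells. Shifts and turns lie within -1 to 1; 1 stands for 500 mm of shift or 90 degrees of turn. Its arguments: {"type":"object","properties":{"grip":{"type":"array"},"travel":{"type":"array"},"dr":{"type":"array"}},"required":["grip","travel","dr"]}

```bash
ls; mkdir -p pics; python3 - <<'E'
from rig import arm, read_camera, masks_of
import cv2
s=arm.observe(); print(s)
for n in ["top","side"]:
    p=read_camera(n); cv2.imwrite(f"pics/{n}0.png",p["frame"]); print(n,p["K"].tolist(),p["rvec"],p["tvec"],p.get("shot"))
E
```

```text
pics
{'clock': 0.0, 'qpos': array([ 1.21643801e+00,  3.00463523e-01,  1.52162918e+00,  1.07158132e-06,
        1.32068768e+00, -6.65734202e-02]), 'dq': array([-3.31835217e-04,  1.23318444e-03,  8.37241804e-05,  7.86345466e-04,
       -1.49762779e-03,  1.74355491e-03]), 'joint_torque': array([ 5.05201369e-04, -5.43489146e+01, -3.61799812e+01,  6.14020178e-05,
        3.92283808e-03,  1.13284221e-05]), 'ee_pos': array([0.15600775, 0.52715026, 0.23070512]), 'tool_rot': array([-0.69938835,  0.70020951, -0.10148474,  0.10130856]), 'ft_force': array([ 0.35171072, -1.12171348, -0.58222286]), 'ft_torque': array([-0.01249173,  0.00395035, -0.06767925]), 'grip_width': 0.08535535091462304}
top [[489.86278533494607, 0.0, 319.8264750323188], [0.0, 489.86278533494607, 241.13755523396142], [0.0, 0.0, 1.0]] [ 2.15259341 -2.09990138  0.15436633] [-0.04721245  0.5528708   1.16295977] 1
side [[543.0353293630072, 0.0, 320.7422490068562], [0.0, 543.0353293630072, 239.0010261755607], [0.0, 0.0, 1.0]] [ 2.28754565 -0.4854279   0.2137069 ] [-0.53682292  0.21723985  1.00249278] 2
```

View pics/top0.png

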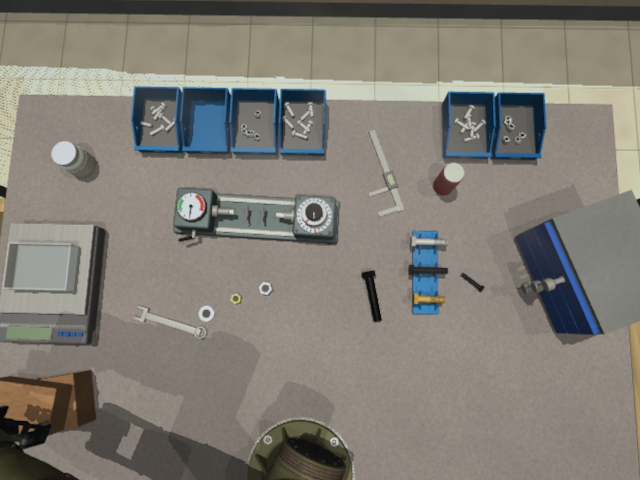

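View pics/side0.png

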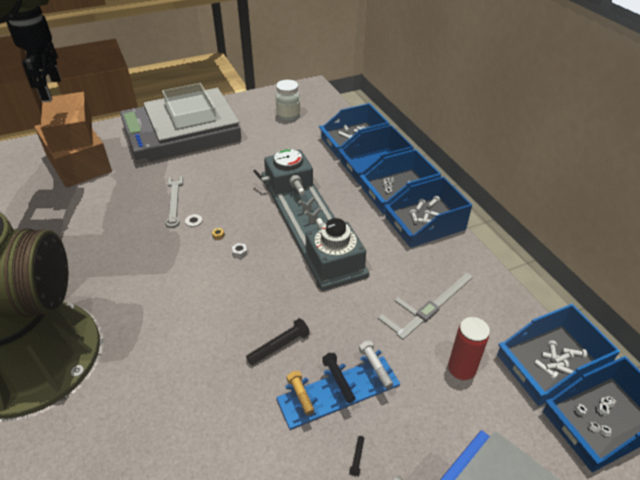

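```bash
cat > h.py <<'E'
from rig import arm, read_camera, masks_of
import cv2, numpy as np
from scipy.spatial.transform import Rotation as R
def cam(p):
    Rm=cv2.Rodrigues(np.array(p["rvec"]))[0]; t=np.array(p["tvec"]).reshape(3)
    return Rm,-Rm.T@t
def at_z(p,uv,z):
    Rm,c=cam(p); uv=np.atleast_2d(uv).astype(float)
    d=np.c_[(uv-[p["K"][0,2],p["K"][1,2]])/[p["K"][0,0],p["K"][1,1]],np.ones(len(uv))]@Rm
    return c+d*((z-c[2])/d[:,2])[:,None]
def proj(p,X):
    return cv2.projectPoints(np.atleast_2d(np.array(X,float)),np.array(p["rvec"]),np.array(p["tvec"]),np.array(p["K"]),None)[0][:,0]
def tri(ps,uvs):
    A=np.zeros((3,3));b=np.zeros(3)
    for p,uv in zip(ps,uvs):
        _,c=cam(p); d=at_z(p,uv,0)[0]-c; d/=np.linalg.norm(d); M=np.eye(3)-np.outer(d,d); A+=M;b+=M@c
    return np.linalg.solve(A,b)
def crop(p,u0,v0,w,h,s,name):
    cv2.imwrite(f"pics/{name}.png",cv2.resize(p["frame"][v0:v0+h,u0:u0+w],None,fx=s,fy=s,interpolation=cv2.INTER_CUBIC))
E
python3 - <<'E'
from h import *
import pickle
P={}
for n in ["top","side"]:
    p=read_camera(n); P[n]=p
    for l in ["bolt_black","bolt_zinc","bolt_yellow","rack","gauge","tailstock","feed_ring","spindle","zero_mark","dial","anvil_face"]:
        try: r=masks_of(l,p)
        except Exception as e: print(l,e); continue
        p.setdefault("m",{})[l]=r
        for q in r[:3]:
            ys,xs=np.where(q["mask"]); 
            print(n,l,round(q["score"],2),[round(float(v)) for v in q["pixel"]],len(xs),xs.min() if len(xs) else 0,xs.max() if len(xs) else 0,ys.min(),ys.max())
pickle.dump(P,open("P.pkl","wb"))
crop(P["top"],340,200,160,120,5,"c1"); crop(P["top"],165,175,180,80,4,"c2")
crop(P["side"],240,310,170,130,4,"c3"); crop(P["side"],240,130,150,170,3,"c4")
print(arm.observe()["clock"])
E
```

```text
top bolt_black 0.95 [297, 373] 463 361 380 271 321
top bolt_black 0.77 [270, 426] 223 409 447 266 273
top bolt_black 0.19 [181, 386] 762 369 402 131 215
top bolt_zinc 0.69 [243, 427] 275 410 446 237 246
top bolt_yellow 0.59 [301, 429] 226 412 444 294 303
top rack 0.79 [274, 424] 1618 412 438 231 314
top gauge 0.88 [218, 278] 5384 173 338 194 244
top tailstock 0.93 [212, 195] 1916 173 233 188 241
top feed_ring 0.83 [224, 313] 249 301 326 201 226
top feed_ring 0.54 [213, 191] 1916 173 233 188 241
top spindle 0.45 [218, 285] 76 277 290 213 219
top zero_mark 0.68 [216, 316] 717 296 331 198 232
top zero_mark 0.24 [323, 163] 621 133 206 306 338
top dial 0.96 [212, 195] 1918 173 233 188 241
top dial 0.17 [274, 424] 1590 412 438 231 314
top anvil_face 0.76 [211, 193] 1958 173 233 188 242
side bolt_black 0.84 [342, 278] 925 246 308 319 365
side bolt_black 0.73 [376, 335] 555 322 354 353 403
side bolt_black 0.69 [458, 359] 297 349 363 436 475
side bolt_zinc 0.58 [362, 375] 557 358 391 341 388
side bolt_yellow 0.74 [223, 316] 64 316 324 219 228
side bolt_yellow 0.59 [390, 300] 474 287 313 372 415
side rack 0.94 [396, 332] 3306 277 398 351 429
side rack 0.5 [392, 302] 506 286 314 371 415
side rack 0.22 [236, 335] 716 315 355 219 255
side gauge 0.77 [240, 323] 5510 262 367 174 291
side gauge 0.75 [250, 238] 194 231 246 244 258
side tailstock 0.78 [172, 287] 1778 254 312 150 194
side feed_ring 0.69 [240, 338] 353 321 350 227 247
side spindle 0.57 [224, 317] 51 316 323 219 227
side zero_mark 0.59 [237, 335] 731 315 355 219 255
side dial 0.74 [172, 289] 1857 253 312 150 194
side anvil_face 0.84 [172, 289] 1850 253 312 150 194
1.3
```

View pics/c1.png

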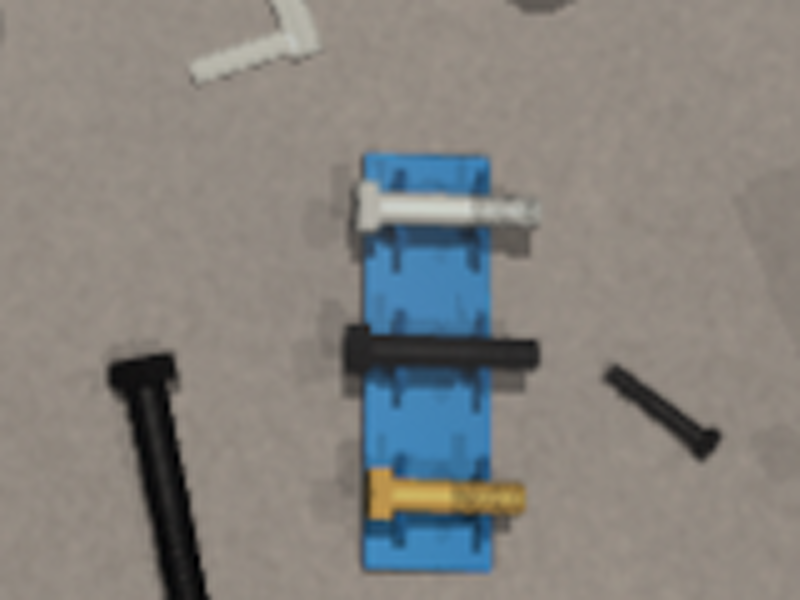

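View pics/c2.png

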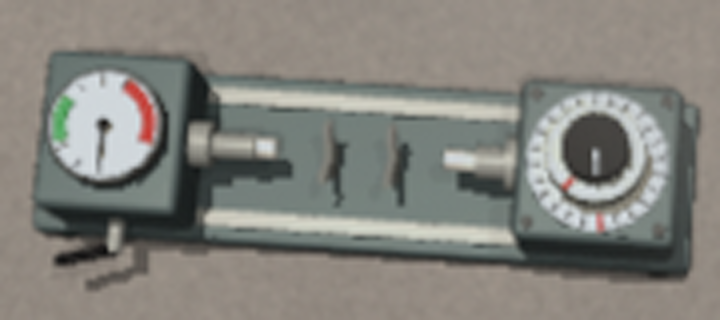

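View pics/c3.png

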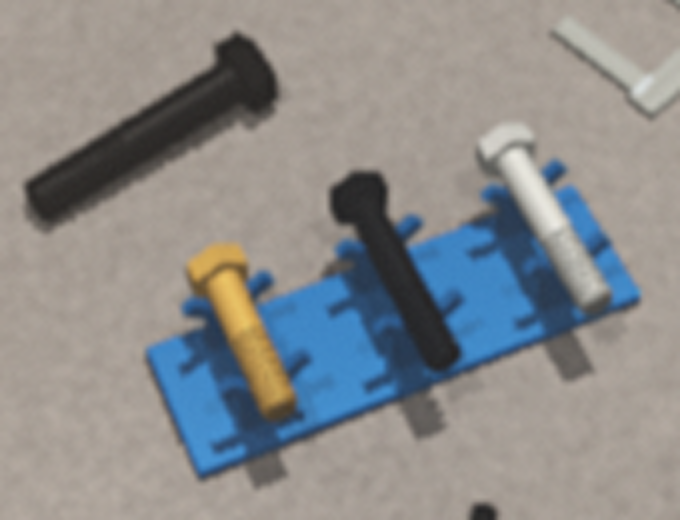

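View pics/c4.png

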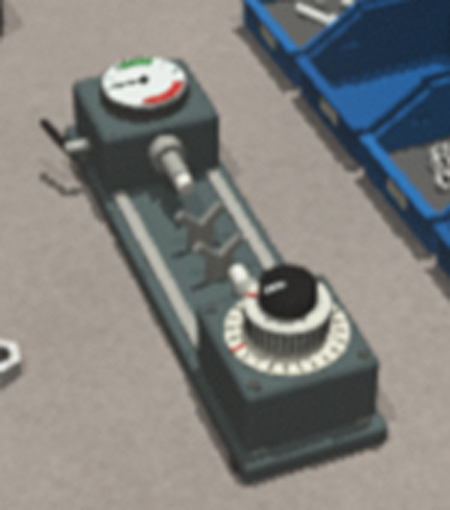

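```bash
cat > fit.py <<'E'
from h import *
import pickle
P=pickle.load(open("P.pkl","rb")); T=P["top"];S=P["side"]
def up(c,s,o): return (np.array(c,float)+.5)/s-.5+np.array(o)
# rack
for p,n in ((T,"top"),(S,"side")):
    b,g,r=[p["frame"][...,i].astype(int) for i in range(3)]
    box={"top":(405,225,450,320),"side":(270,340,405,435)}[n]
    m=((b-r)>40).astype(np.uint8); mm=np.zeros_like(m); u0,v0,u1,v1=box; mm[v0:v1,u0:u1]=m[v0:v1,u0:u1]
    k=cv2.connectedComponentsWithStats(mm); 
    pts=np.argwhere(mm)[:,::-1]
    W=at_z(p,pts,.008)[:,:2].astype(np.float32)
    print(n,"rack",cv2.minAreaRect(W), len(pts))
# black bolt in rack: dark pixels line at z=.045
q=T["m"]["bolt_black"][1]["mask"]; pts=np.argwhere(q)[:,::-1]; W=at_z(T,pts,.045); print("bolt top",W.mean(0),W.min(0),W.max(0),cv2.minAreaRect(W[:,:2].astype(np.float32)))
q=S["m"]["bolt_black"][1]["mask"]; pts=np.argwhere(q)[:,::-1]; W=at_z(S,pts,.045); print("bolt side",W.mean(0),cv2.minAreaRect(W[:,:2].astype(np.float32)))
# gauge
def dark(p,box,th):
    u0,v0,u1,v1=box; g=p["frame"].max(2)[v0:v1,u0:u1]; ys,xs=np.where(g<th); return np.c_[xs+u0,ys+v0]
k=up((596,146),4,(165,175)); d=up((104,125),4,(165,175))
K1=at_z(T,k,.1205)[0];D1=at_z(T,d,.09)[0]
k2=up((288,286),3,(240,130)); d2=up((145,80),3,(240,130))
K2=at_z(S,k2,.1205)[0];D2=at_z(S,d2,.09)[0]
print("knob",K1,K2,tri((T,S),(k,k2)));print("dial",D1,D2,tri((T,S),(d,d2)))
for K,D in((K1,D1),(K2,D2)):
    v=(D-K)[:2]; print("len",np.linalg.norm(v),"yaw",np.degrees(np.arctan2(-v[0],v[1])))
E
python3 fit.py
```

```text
top rack ((0.48869168758392334, -0.2988438010215759), (0.06075260043144226, 0.20898546278476715), 89.72049713134766) 1484
side rack ((0.48891517519950867, -0.2912285625934601), (0.07937607914209366, 0.21001674234867096), 89.6934585571289) 3058
bolt top [ 0.48857289 -0.29660213  0.045     ] [ 0.48047713 -0.34459421  0.045     ] [ 0.49777862 -0.25247726  0.045     ] ((0.49009355902671814, -0.298446923494339), (0.01711835339665413, 0.09226260334253311), 1.3872461318969727)
bolt side [ 0.4884713  -0.29332836  0.045     ] ((0.48609212040901184, -0.2950337529182434), (0.10322608798742294, 0.02658879943192005), 85.76519012451172)
knob [ 0.61207211 -0.0188162   0.1205    ] [ 0.61159559 -0.01921302  0.1205    ] [ 0.61200785 -0.01875532  0.12003215]
dial [0.62545676 0.27967266 0.09      ] [0.62694376 0.28295309 0.09      ] [0.62504115 0.27867545 0.09315972]
len 0.2987888047345161 yaw -2.5675021782572425
len 0.30255565249096267 yaw -2.907772678586307
```

```bash
cat > ov.py <<'E'
from fit import *
yaw=np.radians(-2.75); yd=np.array([-np.sin(yaw),np.cos(yaw)]); xd=np.array([np.cos(yaw),np.sin(yaw)])
O=np.array([.6119,-.0190])+.15*yd
print("O",O)
def G(x,y,z): return [*(O+x*xd+y*yd),z]
def draw(p,o,wh,s,name):
    im=p["frame"][o[1]:o[1]+wh[1],o[0]:o[0]+wh[0]]; im=cv2.resize(im,None,fx=s,fy=s,interpolation=cv2.INTER_CUBIC)
    def pl(X,c,closed=False):
        q=(proj(p,X)-o+.5)*s-.5; cv2.polylines(im,[np.round(q).astype(int)],closed,c,1,cv2.LINE_AA)
    for z,a,b,c,d in((.018,-.055,.055,-.21,.21),(.075,-.05,.05,-.2,-.1)):
        pl([G(a,c,z),G(b,c,z),G(b,d,z),G(a,d,z)],(0,255,255),True)
    for y in(-.02,.02): pl([G(-.018,y,.056),G(.0,y,.042),G(.018,y,.056)],(0,0,255))
    pl([G(0,-.1,.052),G(0,.1,.052)],(255,0,255))
    t=np.linspace(0,6.3,40)
    pl([G(.02*np.cos(a),-.15+.02*np.sin(a),.1205) for a in t],(0,255,0)); pl([G(.03*np.cos(a),-.15+.03*np.sin(a),.103) for a in t],(0,255,0))
    # rack, bolt
    r=lambda x,y,z:[.489+y,-.2975+x,z]
    pl([r(-.032,-.105,.008),r(.032,-.105,.008),r(.032,.105,.008),r(-.032,.105,.008)],(0,255,255),True)
    for k in(-.02,.02): pl([r(k,-.018,.049),r(k,.018,.049)],(0,0,255))
    pl([r(-.045,0,.045),r(.045,0,.045)],(0,255,0))
    cv2.imwrite(f"pics/{name}.png",im)
draw(T,(165,175),(180,80),4,"o1");draw(S,(240,130),(150,170),3,"o2");draw(T,(390,220),(80,110),5,"o3");draw(S,(260,320),(160,120),4,"o4")
E
python3 ov.py|tail -1
```

```text
O [0.61909672 0.13082726]
```

View pics/o1.png

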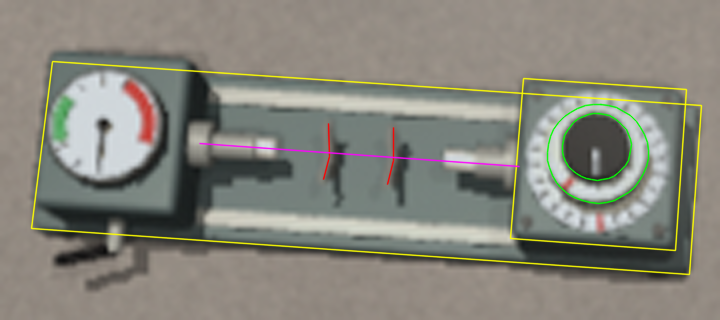

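View pics/o2.png

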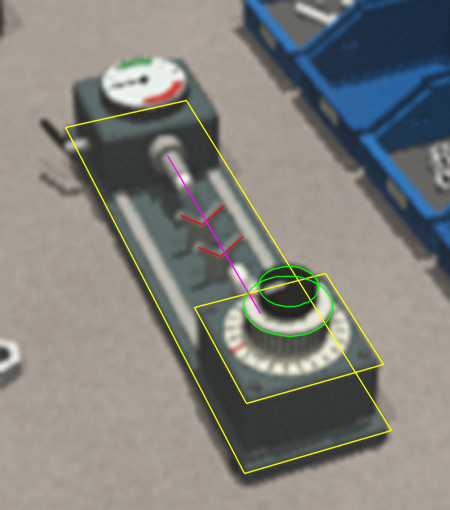

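View pics/o3.png

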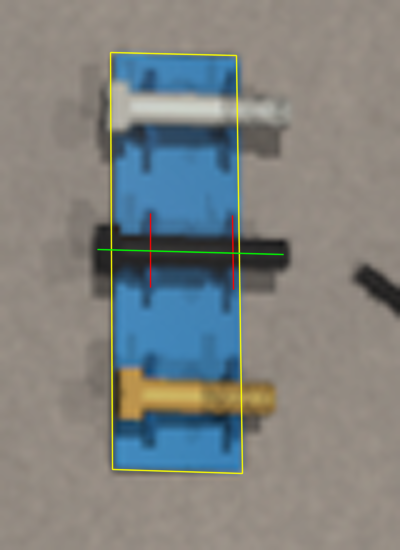

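View pics/o4.png

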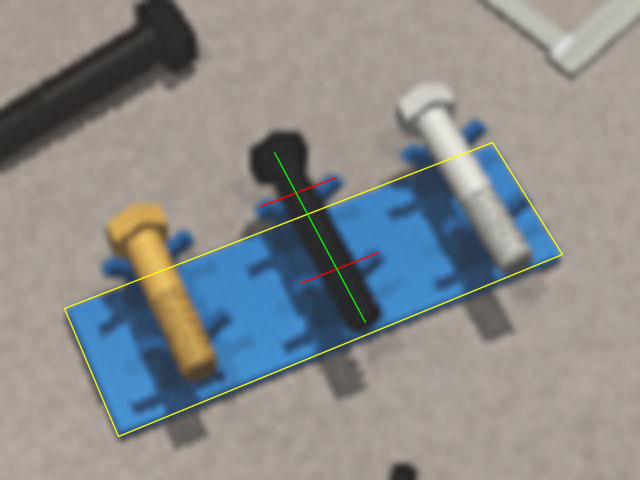

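```bash
cat >> h.py <<'E'
def plan(pos,jaw_deg):
    """jaw_deg: world direction (deg, from +x ccw) of tool z; picks nearest half turn"""
    s=arm.observe(); q=s["tool_rot"]; M=R.from_quat([q[1],q[2],q[3],q[0]]).as_matrix()
    best=None
    for k in(0,180):
        a=np.radians(jaw_deg+k); z=np.array([np.cos(a),np.sin(a),0]); y=np.array([0,0,-1.]); x=np.cross(y,z)
        rv=R.from_matrix(M.T@np.c_[x,y,z]).as_rotvec()
        if best is None or np.linalg.norm(rv)<np.linalg.norm(best): best=rv
    t=M.T@(np.array(pos)-s["ee_pos"])
    print("clk",round(s["clock"],2),"pos",s["ee_pos"].round(4),"jaw",round(np.degrees(np.arctan2(M[1,2],M[0,2])),2),"down",M[:,1].round(3),"w",round(s["grip_width"],4),"F",s["ft_force"].round(2),"T",s["ft_torque"].round(3),"q6",s["qpos"][5].round(3))
    print("travel",(t/.5).round(4).tolist(),"dr",(best/(np.pi/2)).round(4).tolist(),"dist",np.linalg.norm(t).round(4),"ang",np.degrees(np.linalg.norm(best)).round(1))
E
python3 -c "
from h import *
plan([.42,.1,.25],0)
plan([.42,.1,.25],90)
"
```

```text
clk 1.3 pos [0.1561 0.5274 0.2313] jaw 73.51 down [-0.  0. -1.] w 0.0853 F [0.68 0.21 1.26] T [ 0.012  0.05  -0.006] q6 -0.067
travel [0.7487, -0.0375, -0.6698] dr [-0.0, 0.8168, -0.0] dist 0.5026 ang 73.5
clk 1.3 pos [0.1561 0.5274 0.2313] jaw 73.51 down [-0.  0. -1.] w 0.0853 F [0.68 0.21 1.26] T [ 0.012  0.05  -0.006] q6 -0.067
travel [0.7487, -0.0375, -0.6698] dr [-0.0, -0.1832, -0.0] dist 0.5026 ang 16.5
```

Call:
{"fn": "drive_tool", "kwargs": {"grip": [0, 0, 0, 0, 0, 0, 0, 0, 0], "travel": [[0.7487, -0.0375, -0.6698], [0.7487, -0.0375, -0.6698], [0.7487, -0.0375, -0.6698], [0.7487, -0.0375, -0.6698], [0.7487, -0.0375, -0.6698], [0.7487, -0.0375, -0.6698], [0.7487, -0.0375, -0.6698], [0.7487, -0.0375, -0.6698], [0.7487, -0.0375, -0.6698]], "dr": [[0, 0.817, 0], [0, 0.817, 0], [0, 0.817, 0], [0, 0.817, 0], [0, 0.817, 0], [0, 0.817, 0], [0, 0.817, 0], [0, 0.817, 0], [0, 0.817, 0]]}}

```text
clock: 2.42
ee_pos: [0.4213, 0.097, 0.2501]
tool_rot: [-0.499, 0.499, -0.501, 0.502]
ft_force: [-0.5, -0.1, 0.2]
grip_width: 0.0425
```

```bash
python3 -c "
from h import *
plan([.489,-.2975,.13],0)
"
```

```text
clk 2.42 pos [0.4213 0.097  0.2501] jaw -0.32 down [ 0. -0. -1.] w 0.0425 F [-0.49 -0.07  0.16] T [-0.005 -0.03   0.033] q6 0.147
travel [0.7882, 0.2404, 0.1397] dr [-0.0001, -0.0035, 0.0002] dist 0.4179 ang 0.3
```

Call:
{"fn": "drive_tool", "kwargs": {"grip": [0, 0, 0, 0, 0, 0, 0, 0, 0], "travel": [[0.788, 0.24, 0.14], [0.788, 0.24, 0.14], [0.788, 0.24, 0.14], [0.788, 0.24, 0.14], [0.788, 0.24, 0.14], [0.788, 0.24, 0.14], [0.788, 0.24, 0.14], [0.788, 0.24, 0.14], [0.788, 0.24, 0.14]], "dr": [[0, -0.0035, 0], [0, -0.0035, 0], [0, -0.0035, 0], [0, -0.0035, 0], [0, -0.0035, 0], [0, -0.0035, 0], [0, -0.0035, 0], [0, -0.0035, 0], [0, -0.0035, 0]]}}

```text
clock: 3.55
ee_pos: [0.4894, -0.2962, 0.1303]
tool_rot: [0.5, -0.5, 0.5, -0.5]
ft_force: [0.5, 0.6, 0.4]
grip_width: 0.0423
```

```bash
python3 -c "
from h import *
plan([.489,-.2975,.026],0.5)
p=read_camera('top'); crop(p,360,190,160,120,5,'d1')
p=read_camera('side'); crop(p,240,270,200,150,4,'d2')
"
```

```text
clk 3.55 pos [ 0.4894 -0.2962  0.1303] jaw 0.04 down [ 0.  0. -1.] w 0.0423 F [0.47 0.6  0.44] T [ 0.021 -0.01   0.051] q6 -0.609
travel [0.0026, 0.2085, -0.0008] dr [-0.0, -0.0051, -0.0001] dist 0.1043 ang 0.5
```

View pics/d2.png

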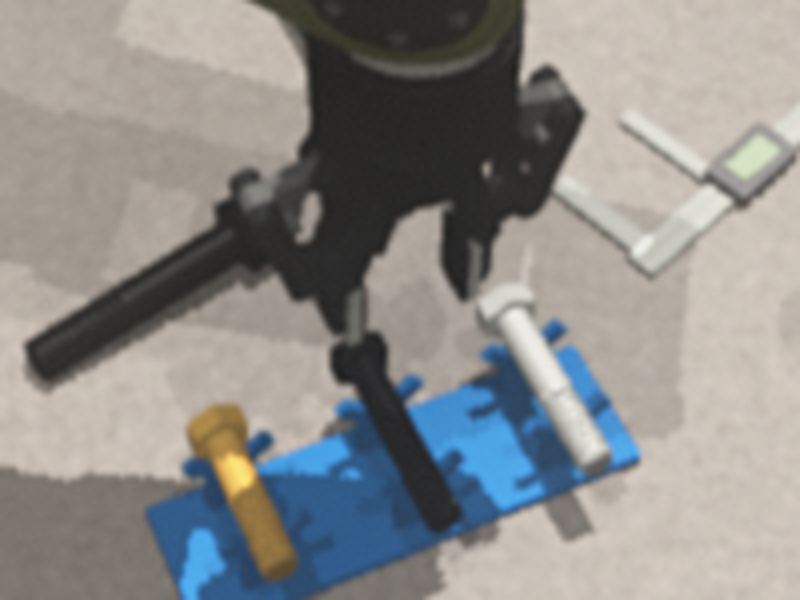

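The picture shows the black rack bolt (crop 390,430) between the silver and the brass ones, the fingers open above it. Of the black bolts at top (373,297) – long, on the bench – (472,282) – small, on the bench – and (428,271) – about 90 mm, in the rack – the last fits. Going down.

Call:
{"fn": "drive_tool", "kwargs": {"grip": [0, 0, 0, 0, 0, 1, 1, 1, 1, 1], "travel": [[0.003, 0.08, -0.001], [0.003, 0.16, -0.001], [0.003, 0.209, -0.001], [0.003, 0.209, -0.001], [0.003, 0.209, -0.001], [0.003, 0.209, -0.001], [0.003, 0.209, -0.001], [0.003, 0.209, -0.001], [0.003, 0.209, -0.001], [0.003, 0.209, -0.001]], "dr": [[0, -0.005, 0], [0, -0.005, 0], [0, -0.005, 0], [0, -0.005, 0], [0, -0.005, 0], [0, -0.005, 0], [0, -0.005, 0], [0, -0.005, 0], [0, -0.005, 0], [0, -0.005, 0]]}}

```text
clock: 4.9
ee_pos: [0.489, -0.2978, 0.0275]
tool_rot: [-0.502, 0.502, -0.497, 0.498]
ft_force: [-5.8, 1.9, 8.1]
grip_width: 0.0141
```

```bash
python3 -c "
from h import *
plan([.489,-.2975,.16],0.5)
p=read_camera('top'); crop(p,360,190,160,120,5,'e1')
p=read_camera('side'); crop(p,240,270,200,150,4,'e2')
"
```

```text
clk 4.9 pos [ 0.489  -0.2978  0.0275] jaw 0.53 down [ 0.001 -0.001 -1.   ] w 0.0141 F [-5.8   1.86  8.12] T [ 0.249  0.927 -0.092] q6 -0.62
travel [-0.0004, -0.265, 0.0002] dr [-0.0006, 0.0003, 0.0006] dist 0.1325 ang 0.1
```

View pics/e2.png

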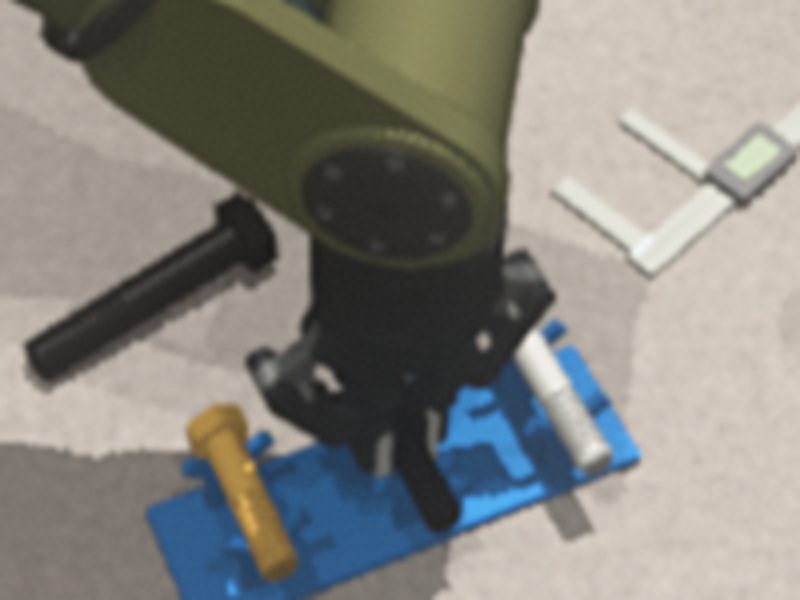

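Call:
{"fn": "drive_tool", "kwargs": {"grip": [1, 1, 1, 1, 1, 1], "travel": [[0, -0.04, 0], [0, -0.12, 0], [0, -0.2, 0], [0, -0.265, 0], [0, -0.265, 0], [0, -0.265, 0]], "dr": [[0, 0, 0], [0, 0, 0], [0, 0, 0], [0, 0, 0], [0, 0, 0], [0, 0, 0]]}}

```text
clock: 5.75
ee_pos: [0.4885, -0.2975, 0.1591]
tool_rot: [-0.502, 0.502, -0.498, 0.498]
ft_force: [-1.0, 0.3, -1.9]
grip_width: 0.0137
```

```bash
python3 -c "
from h import *
plan([.619,.131,.16],-2.75)
p=read_camera('top'); crop(p,360,190,160,120,5,'f1')
p=read_camera('side'); crop(p,220,220,200,150,4,'f2')
"
```

```text
clk 5.75 pos [ 0.4885 -0.2975  0.1591] jaw 0.53 down [-0. -0. -1.] w 0.0137 F [-0.99  0.34 -1.91] T [-0.005  0.014  0.012] q6 -0.62
travel [-0.8545, -0.0021, 0.2688] dr [-0.0, 0.0364, 0.0002] dist 0.4479 ang 3.3
```

View pics/f2.png

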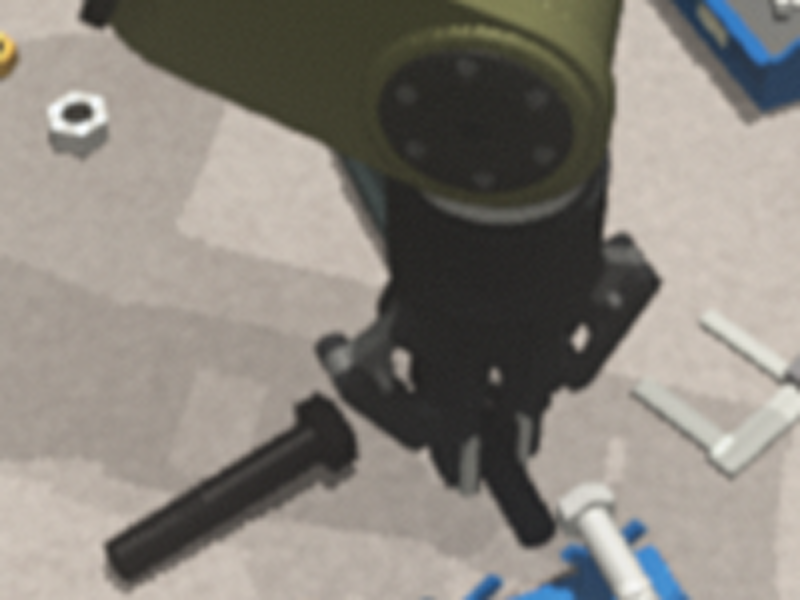

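View pics/f1.png

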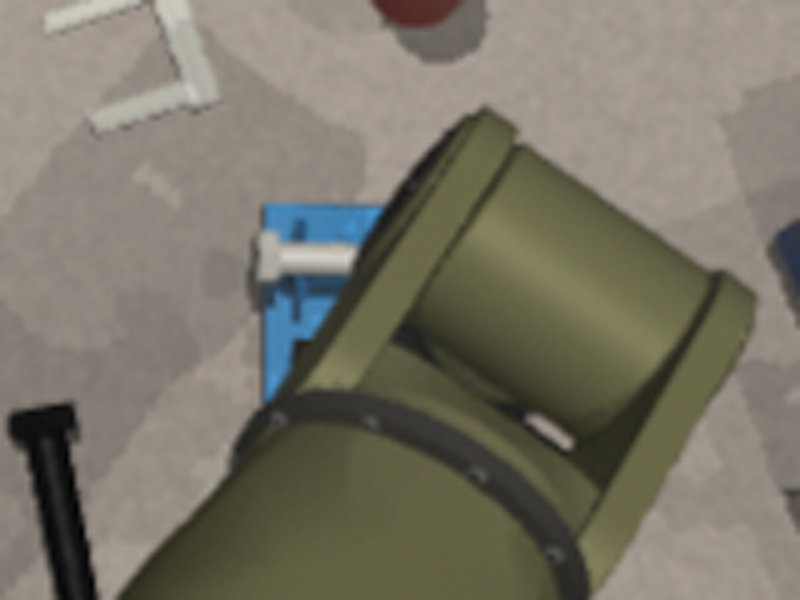

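Call:
{"fn": "drive_tool", "kwargs": {"grip": [1, 1, 1, 1, 1, 1, 1, 1, 1, 1, 1], "travel": [[-0.07, 0, 0.022], [-0.17, 0, 0.053], [-0.28, 0, 0.088], [-0.39, 0, 0.123], [-0.5, 0, 0.157], [-0.61, 0, 0.192], [-0.71, 0, 0.223], [-0.8, 0, 0.252], [-0.8545, -0.002, 0.269], [-0.8545, -0.002, 0.269], [-0.8545, -0.002, 0.269]], "dr": [[0, 0.01, 0], [0, 0.02, 0], [0, 0.03, 0], [0, 0.036, 0], [0, 0.036, 0], [0, 0.036, 0], [0, 0.036, 0], [0, 0.036, 0], [0, 0.036, 0], [0, 0.036, 0], [0, 0.036, 0]]}}

```text
clock: 7.22
ee_pos: [0.6187, 0.1305, 0.1587]
tool_rot: [0.487, -0.489, 0.512, -0.511]
ft_force: [0.0, -0.3, -1.9]
grip_width: 0.0141
```

```bash
python3 - <<'E'
from ov import *
for c in((276,147),(443,158)):
    w=at_z(T,up(c,4,(165,175)),.052)[0][:2]-O; print("axis y,x",w@yd,w@xd)
for c in((186,185),(233,268)):
    w=at_z(S,up(c,3,(240,130)),.052)[0][:2]-O; print("side axis y,x",w@yd,w@xd)
plan([.619,.131,.10],-2.75)
p=read_camera('top'); crop(p,165,150,200,130,4,'g1')
p=read_camera('side'); crop(p,220,120,200,150,4,'g2')
E
```

```text
top rack ((0.48869168758392334, -0.2988438010215759), (0.06075260043144226, 0.20898546278476715), 89.72049713134766) 1484
side rack ((0.48891517519950867, -0.2912285625934601), (0.07937607914209366, 0.21001674234867096), 89.6934585571289) 3058
bolt top [ 0.48857289 -0.29660213  0.045     ] [ 0.48047713 -0.34459421  0.045     ] [ 0.49777862 -0.25247726  0.045     ] ((0.49009355902671814, -0.298446923494339), (0.01711835339665413, 0.09226260334253311), 1.3872461318969727)
bolt side [ 0.4884713  -0.29332836  0.045     ] ((0.48609212040901184, -0.2950337529182434), (0.10322608798742294, 0.02658879943192005), 85.76519012451172)
knob [ 0.61207211 -0.0188162   0.1205    ] [ 0.61159559 -0.01921302  0.1205    ] [ 0.61200785 -0.01875532  0.12003215]
dial [0.62545676 0.27967266 0.09      ] [0.62694376 0.28295309 0.09      ] [0.62504115 0.27867545 0.09315972]
len 0.2987888047345161 yaw -2.5675021782572425
len 0.30255565249096267 yaw -2.907772678586307
O [0.61909672 0.13082726]
axis y,x 0.05184364251038422 0.0011494390185010901
axis y,x -0.0524829522726405 0.0014826772693613671
side axis y,x 0.057956724793408375 0.0008298449473909679
side axis y,x -0.04724013842521298 -0.00014521750798426132
clk 7.22 pos [0.6187 0.1305 0.1587] jaw -2.72 down [-0.002 -0.    -1.   ] w 0.0141 F [ 0.03 -0.35 -1.91] T [-0.027  0.013 -0.048] q6 0.197
travel [-0.0011, 0.1175, 0.0008] dr [0.0015, 0.0003, 0.0001] dist 0.0587 ang 0.1
```

View pics/g2.png

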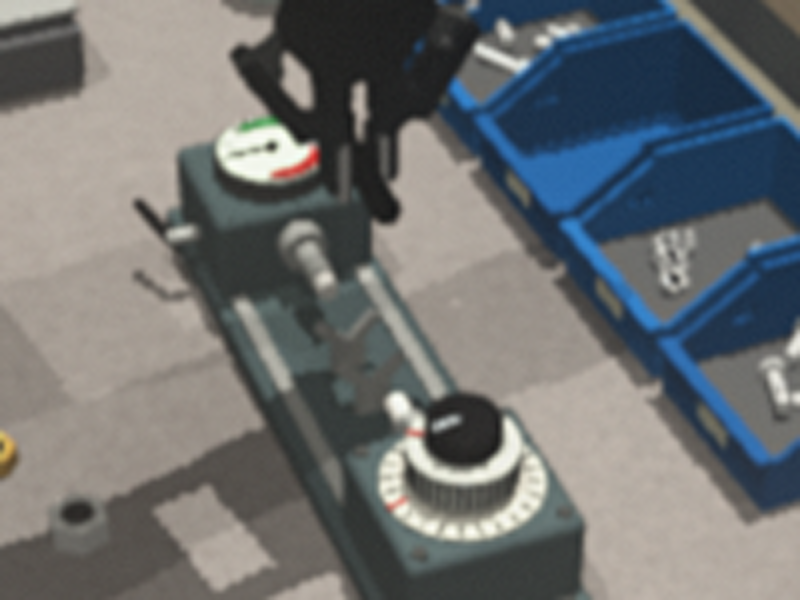

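View pics/g1.png

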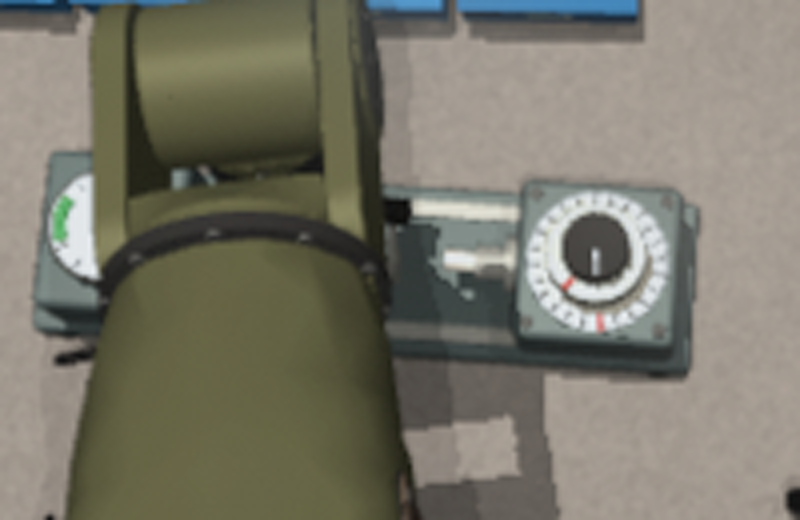

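```bash
python3 - <<'E' | tail -3
from ov import *
w=at_z(S,up((383,208),4,(220,120)),.176)[0][:2]-O; print("tail y,x",w@yd,w@xd)
for c in((321,280),(325,287)):
  w=at_z(S,up(c,4,(220,120)),.052)[0][:2]-O; print("anvil y,x",w@yd,w@xd)
E
```

```text
tail y,x -0.03866431993609518 -0.0010919123424095484
anvil y,x 0.06556048803418307 -0.000922117419809348
anvil y,x 0.05847738835011295 -0.0009610474868873605
```

Call:
{"fn": "drive_tool", "kwargs": {"grip": [1, 1, 1, 1, 1], "travel": [[-0.002, 0.06, 0.001], [-0.003, 0.14, 0.001], [-0.003, 0.15, 0.001], [-0.003, 0.15, 0.001], [-0.003, 0.15, 0.001]], "dr": [[0, 0, 0], [0, 0, 0], [0, 0, 0], [0, 0, 0], [0, 0, 0]]}}

```text
clock: 7.95
ee_pos: [0.6201, 0.1315, 0.0862]
tool_rot: [-0.488, 0.487, -0.512, 0.512]
ft_force: [-0.4, 0.4, -1.4]
grip_width: 0.0136
```

```bash
python3 - <<'E'
from h import *
plan([.619,.132,.037],-2.75)
p=read_camera('top'); crop(p,165,150,200,130,4,'k1')
p=read_camera('side'); crop(p,250,140,120,120,5,'k2')
E
```

```text
clk 7.95 pos [0.6201 0.1315 0.0862] jaw -2.79 down [ 0.001  0.    -1.   ] w 0.0136 F [-0.44  0.44 -1.35] T [-0.059 -0.006 -0.022] q6 0.2
travel [-0.0008, 0.0984, -0.0024] dr [-0.0007, -0.0004, -0.0003] dist 0.0492 ang 0.1
```

View pics/k2.png

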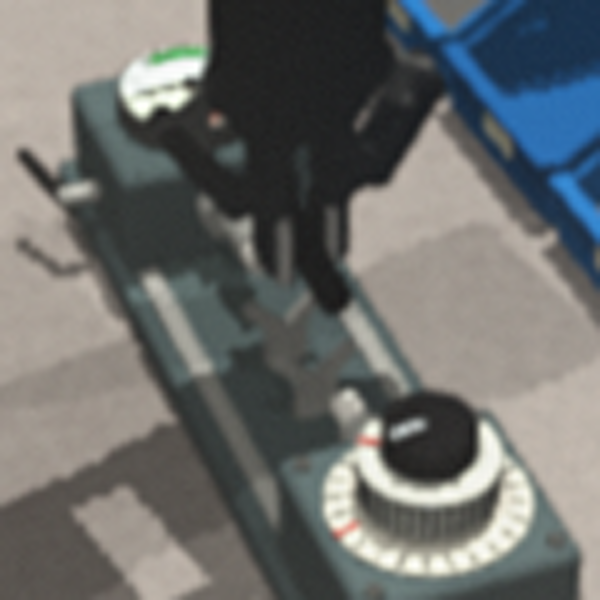

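Call:
{"fn": "drive_tool", "kwargs": {"grip": [1, 1, 1, 1], "travel": [[-0.001, 0.04, -0.002], [-0.001, 0.062, -0.002], [-0.001, 0.064, -0.002], [-0.001, 0.064, -0.002]], "dr": [[0, 0, 0], [0, 0, 0], [0, 0, 0], [0, 0, 0]]}}

```text
clock: 8.55
ee_pos: [0.619, 0.1321, 0.0537]
tool_rot: [-0.488, 0.488, -0.512, 0.512]
ft_force: [-0.2, -0.0, -1.1]
grip_width: 0.0142
```

```bash
python3 - <<'E'
from h import *
plan([.619,.132,.037],-2.75)
p=read_camera('top'); crop(p,165,150,200,130,4,'l1')
p=read_camera('side'); crop(p,260,150,100,100,6,'l2')
E
```

```text
clk 8.55 pos [0.619  0.1321 0.0537] jaw -2.78 down [ 0.  0. -1.] w 0.0142 F [-0.2  -0.04 -1.07] T [ 0.04  -0.088  0.033] q6 0.201
travel [0.0003, 0.0334, -0.0] dr [-0.0003, -0.0003, -0.0002] dist 0.0167 ang 0.0
```

View pics/l2.png

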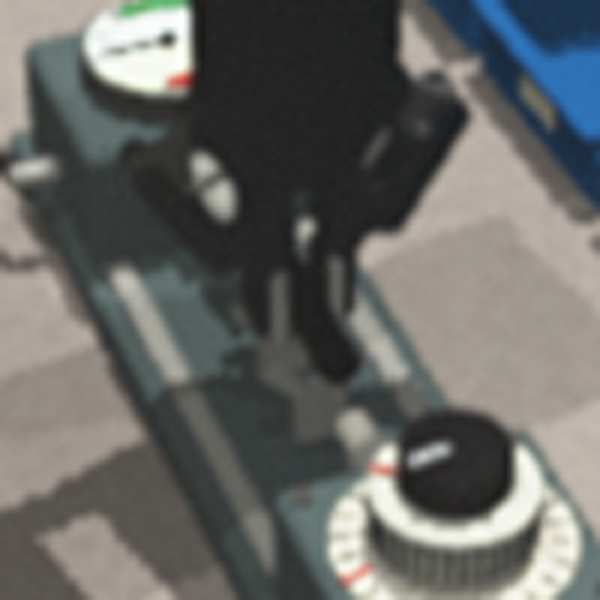

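View pics/l1.png

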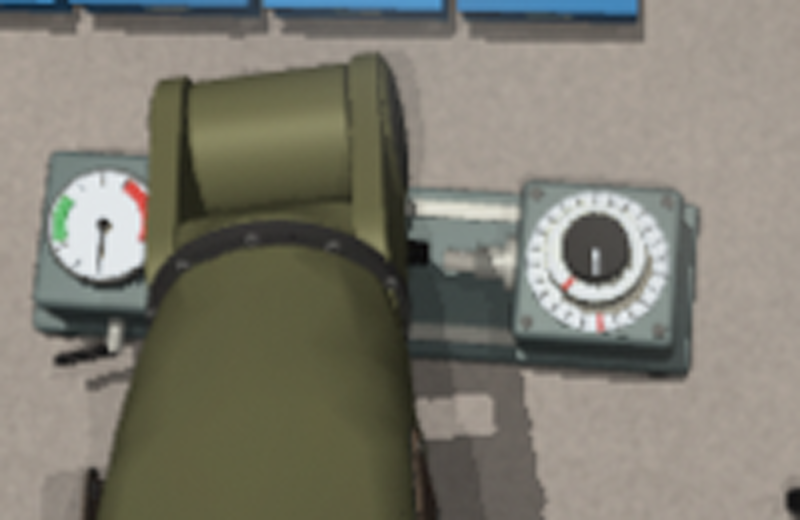

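```bash
python3 - <<'E' | tail -2
from ov import *
for c,z in (((430,251),.0715),((444,258),.055)):
  w=at_z(T,up(c,4,(165,150)),z)[0][:2]-O; print("y,x",w@yd,w@xd)
E
```

```text
y,x -0.04664569302708241 0.0010805627094508771
y,x -0.05348199892612473 0.0008804784398551153
```

Call:
{"fn": "drive_tool", "kwargs": {"grip": [1, 1, 1, 1], "travel": [[0, 0.016, 0], [0, 0.032, 0], [0, 0.034, 0], [0, 0.034, 0]], "dr": [[0, 0, 0], [0, 0, 0], [0, 0, 0], [0, 0, 0]]}}

```text
clock: 9.15
ee_pos: [0.6192, 0.1322, 0.037]
tool_rot: [-0.488, 0.487, -0.512, 0.512]
ft_force: [0.3, -0.5, -1.1]
grip_width: 0.0139
```

```bash
python3 - <<'E'
from h import *
plan([.619,.132,.034],-2.75)
p=read_camera('top'); crop(p,165,150,200,130,4,'m1')
p=read_camera('side'); crop(p,260,150,100,100,6,'m2')
E
```

```text
clk 9.15 pos [0.6192 0.1322 0.037 ] jaw -2.78 down [ 0.001  0.    -1.   ] w 0.0139 F [ 0.33 -0.52 -1.07] T [ 0.016  0.007 -0.003] q6 0.201
travel [0.0004, 0.006, -0.0003] dr [-0.0006, -0.0003, -0.0003] dist 0.003 ang 0.1
```

View pics/m2.png

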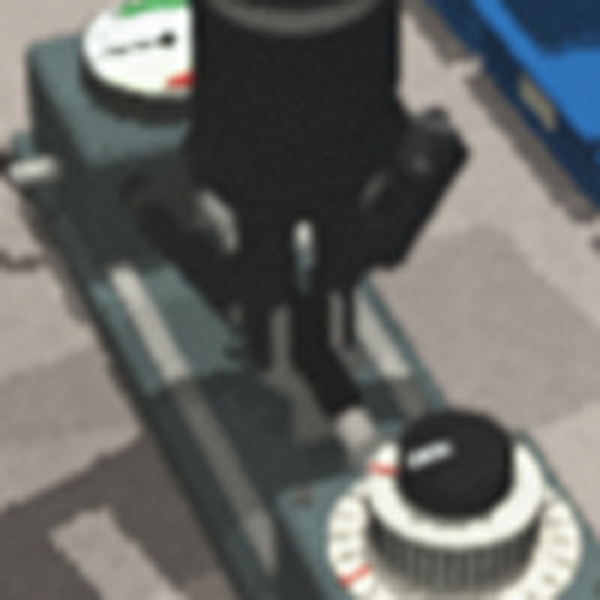

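Call:
{"fn": "drive_tool", "kwargs": {"grip": [1, 1, 1], "travel": [[0, 0.003, 0], [0, 0.006, 0], [0, 0.006, 0]], "dr": [[0, 0, 0], [0, 0, 0], [0, 0, 0]]}}

```text
clock: 9.62
ee_pos: [0.6195, 0.1322, 0.0349]
tool_rot: [-0.488, 0.487, -0.512, 0.512]
ft_force: [-3.2, -0.7, 4.2]
grip_width: 0.0143
```

```bash
python3 - <<'E'
from h import *
plan([.619,.132,.034],-2.75)
E
```

```text
clk 9.62 pos [0.6195 0.1322 0.0349] jaw -2.78 down [ 0.002  0.001 -1.   ] w 0.0143 F [-3.19 -0.72  4.2 ] T [-0.034  0.322  0.034] q6 0.201
travel [0.0005, 0.0018, -0.001] dr [-0.0013, -0.0003, -0.0004] dist 0.0011 ang 0.1
```

Call:
{"fn": "drive_tool", "kwargs": {"grip": [0.4, 0, 0, 0, 0, 0, 0, 0, 0, 0], "travel": [[0, 0, 0], [0, 0, 0], [0, 0, 0], [0, 0, 0], [0, 0, 0], [0, -0.05, 0], [0, -0.15, 0], [0, -0.26, 0], [0, -0.28, 0], [0, -0.28, 0]], "dr": [[0, 0, 0], [0, 0, 0], [0, 0, 0], [0, 0, 0], [0, 0, 0], [0, 0, 0], [0, 0, 0], [0, 0, 0], [0, 0, 0], [0, 0, 0]]}}

```text
clock: 10.88
ee_pos: [0.6192, 0.1321, 0.175]
tool_rot: [-0.489, 0.487, -0.512, 0.512]
ft_force: [-0.6, 0.1, -0.6]
grip_width: 0.0429
```

```bash
python3 - <<'E'
from h import *
plan([.612,-.019,.18],88)
p=read_camera('top'); crop(p,165,150,200,130,4,'n1')
p=read_camera('side'); crop(p,260,150,100,100,6,'n2')
E
```

```text
clk 10.88 pos [0.6192 0.1321 0.175 ] jaw -2.78 down [ 0.003  0.001 -1.   ] w 0.0429 F [-0.57  0.07 -0.61] T [-0.019  0.023 -0.035] q6 0.201
travel [0.3026, -0.0103, 0.0003] dr [-0.0009, 0.9913, -0.0017] dist 0.1514 ang 89.2
```

View pics/n2.png

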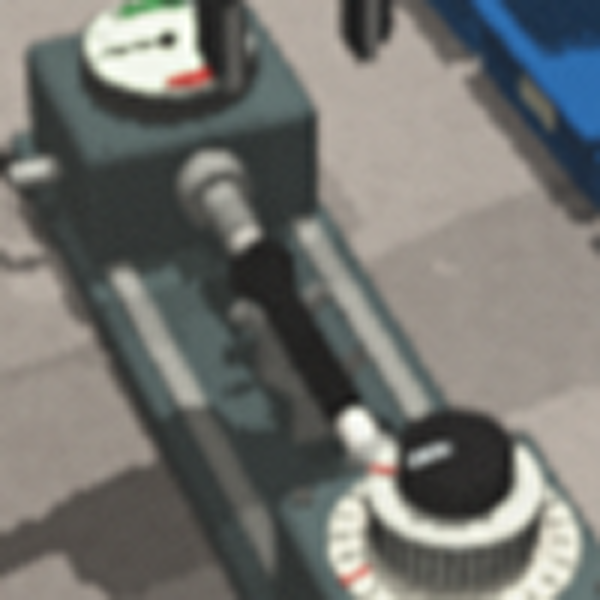

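Call:
{"fn": "drive_tool", "kwargs": {"grip": [-1, -1, -1, -1, -1, -1], "travel": [[0.1, -0.01, 0], [0.2, -0.01, 0], [0.3026, -0.01, 0], [0.3026, -0.01, 0], [0.3026, -0.01, 0], [0.3026, -0.01, 0]], "dr": [[0, 0, 0], [0, 0, 0], [0, 0, 0], [0, 0, 0], [0, 0, 0], [0, 0, 0]]}}

```text
clock: 11.72
ee_pos: [0.6112, -0.018, 0.1775]
tool_rot: [0.488, -0.488, 0.512, -0.511]
ft_force: [0.1, 0.2, 0.4]
grip_width: 0.0853
```

```bash
python3 - <<'E'
from h import *
plan([.612,-.019,.084],-2.8)
p=read_camera('top'); crop(p,165,150,200,130,4,'p1')
p=read_camera('side'); crop(p,260,120,160,160,4,'p2')
E
```

```text
clk 11.72 pos [ 0.6112 -0.018   0.1775] jaw -2.7 down [-0.001  0.    -1.   ] w 0.0853 F [0.12 0.16 0.37] T [-0.015  0.025 -0.054] q6 -0.042
travel [0.002, 0.187, 0.0019] dr [0.0009, 0.0011, -0.0002] dist 0.0935 ang 0.1
```

View pics/p2.png

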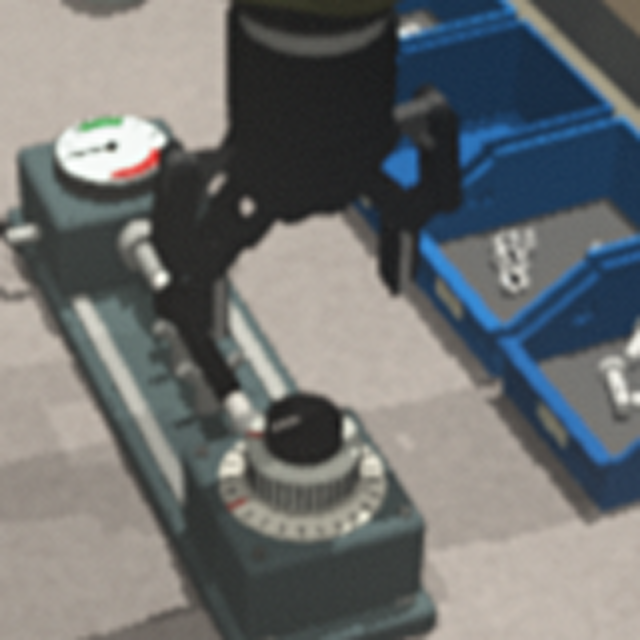

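View pics/p1.png

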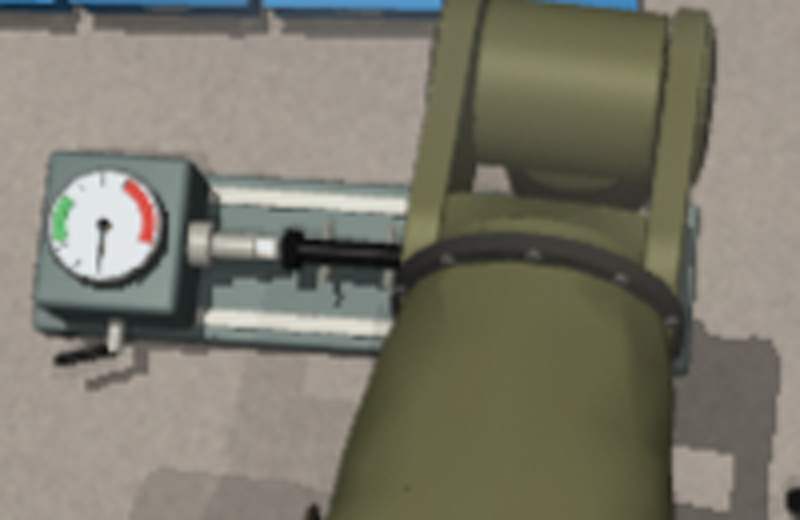

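Call:
{"fn": "drive_tool", "kwargs": {"grip": [-1, -1, -1, -1], "travel": [[0.002, 0.07, 0.002], [0.002, 0.14, 0.002], [0.002, 0.14, 0.002], [0.002, 0.14, 0.002]], "dr": [[0, 0, 0], [0, 0, 0], [0, 0, 0], [0, 0, 0]]}}

```text
clock: 12.32
ee_pos: [0.6128, -0.0189, 0.1093]
tool_rot: [-0.488, 0.488, -0.511, 0.512]
ft_force: [0.2, 0.5, 0.9]
grip_width: 0.0851
```

```bash
python3 - <<'E'
from h import *
plan([.612,-.019,.084],-2.8)
p=read_camera('side'); crop(p,280,170,110,100,6,'r2')
E
```

```text
clk 12.32 pos [ 0.6128 -0.0189  0.1093] jaw -2.68 down [ 0.001  0.    -1.   ] w 0.0851 F [0.24 0.47 0.86] T [0.015 0.009 0.013] q6 -0.044
travel [0.0004, 0.0507, -0.0017] dr [-0.0006, 0.0014, -0.0001] dist 0.0254 ang 0.1
```

View pics/r2.png

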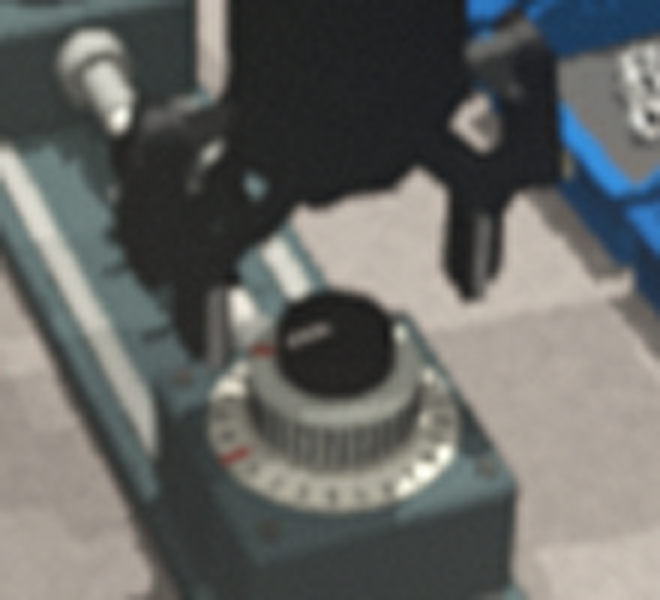

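Call:
{"fn": "drive_tool", "kwargs": {"grip": [-1, -1, -1, -1], "travel": [[0, 0.03, -0.001], [0, 0.054, -0.001], [0, 0.055, -0.001], [0, 0.055, -0.001]], "dr": [[0, 0.001, 0], [0, 0.001, 0], [0, 0.001, 0], [0, 0.001, 0]]}}

```text
clock: 12.88
ee_pos: [0.6126, -0.0189, 0.0822]
tool_rot: [-0.488, 0.487, -0.512, 0.512]
ft_force: [0.9, 1.1, 0.5]
grip_width: 0.0857
```

```bash
python3 - <<'E'
from h import *
plan([.612,-.019,.082],-2.8)
p=read_camera('side'); crop(p,280,170,110,100,6,'s2')
E
```

```text
clk 12.88 pos [ 0.6126 -0.0189  0.0822] jaw -2.77 down [ 0.002  0.    -1.   ] w 0.0857 F [0.88 1.13 0.54] T [0.002 0.001 0.007] q6 -0.042
travel [0.0002, 0.0004, -0.0012] dr [-0.001, 0.0003, -0.0001] dist 0.0006 ang 0.1
```

View pics/s2.png

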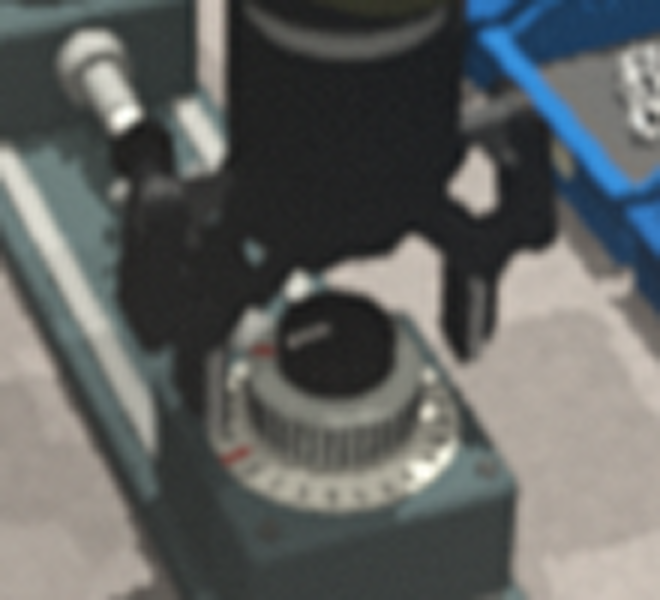

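Call:
{"fn": "drive_tool", "kwargs": {"grip": [0, 0.2, 0.5, 1, 1, 1], "travel": [[0, 0, 0], [0, 0, 0], [0, 0, 0], [0, 0, 0], [0, 0, 0], [0, 0, 0]], "dr": [[0, 0, 0], [0, 0, 0], [0, 0, 0], [0, 0, 0], [0, 0, 0], [0, 0, 0]]}}

```text
clock: 13.68
ee_pos: [0.6126, -0.0189, 0.0833]
tool_rot: [-0.488, 0.487, -0.511, 0.512]
ft_force: [-6.0, 0.7, 6.7]
grip_width: 0.0579
```

```bash
cat > look.py <<'E'
from h import *
import sys
n=sys.argv[1]
plan([.612,-.019,.082],-2.8)
p=read_camera('top'); a=cv2.resize(p["frame"][180:250,165:285],None,fx=5,fy=5,interpolation=cv2.INTER_CUBIC)
p=read_camera('side'); b=cv2.resize(p["frame"][145:270,250:390],None,fx=4,fy=4,interpolation=cv2.INTER_CUBIC)[:,:]
b=cv2.resize(b[140:],None,fx=.6,fy=.6); 
h=a.shape[0]; c=np.zeros((h+b.shape[0],max(a.shape[1],b.shape[1]),3),np.uint8); c[:h,:a.shape[1]]=a; c[h:,:b.shape[1]]=b
cv2.imwrite(f"pics/{n}.png",c)
E
python3 look.py t1
```

```text
clk 13.68 pos [ 0.6126 -0.0189  0.0833] jaw -2.77 down [ 0.002 -0.    -1.   ] w 0.0579 F [-6.    0.72  6.73] T [ 9.600e-02  1.032e+00 -1.000e-03] q6 -0.042
travel [0.0002, 0.0027, -0.0012] dr [-0.0013, 0.0003, -0.0] dist 0.0015 ang 0.1
```

View pics/t1.png

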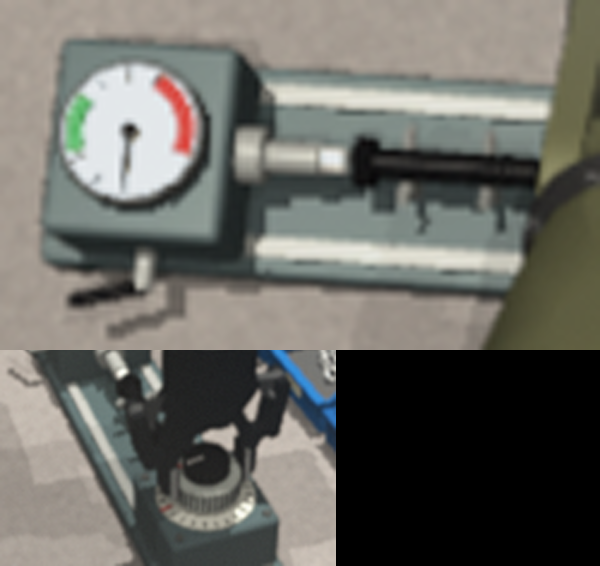

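Call:
{"fn": "drive_tool", "kwargs": {"grip": [1, 1, 1, 1, 1, 1, 1], "travel": [[0, 0, 0], [0, 0, 0], [0, 0, 0], [0, 0, 0], [0, 0, 0], [0, 0, 0], [0, 0, 0]], "dr": [[0, 0.07, 0], [0, 0.15, 0], [0, 0.23, 0], [0, 0.31, 0], [0, 0.38, 0], [0, 0.38, 0], [0, 0.38, 0]]}}

```text
clock: 14.65
ee_pos: [0.6123, -0.0188, 0.0834]
tool_rot: [-0.317, 0.316, -0.632, 0.632]
ft_force: [-5.6, 1.0, 2.1]
grip_width: 0.0576
```

```bash
python3 look.py t2
```

```text
clk 14.65 pos [ 0.6123 -0.0188  0.0834] jaw -36.83 down [ 0.001  0.    -1.   ] w 0.0576 F [-5.61  1.02  2.09] T [ 0.012  0.717 -0.324] q6 0.552
travel [0.0006, 0.0028, -0.0002] dr [-0.0006, -0.3781, -0.0004] dist 0.0014 ang 34.0
```

View pics/t2.png

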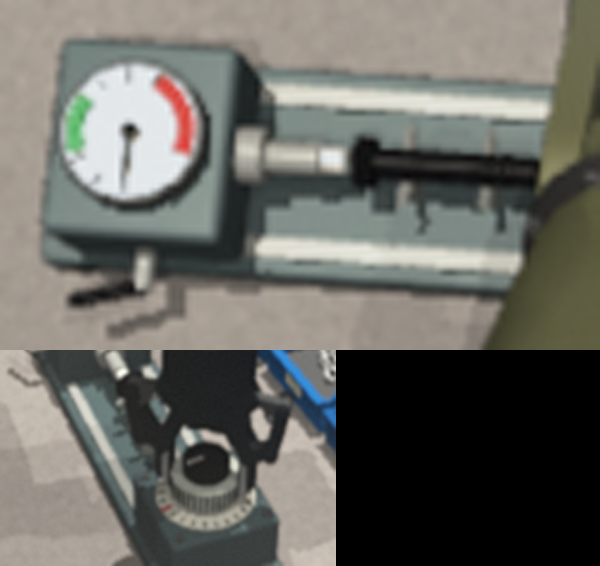

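Call:
{"fn": "drive_tool", "kwargs": {"grip": [1, 1, 1, 1], "travel": [[0, 0, 0], [0, 0, 0], [0, 0, 0], [0, 0, 0]], "dr": [[0, 0.06, 0], [0, 0.12, 0], [0, 0.12, 0], [0, 0.12, 0]]}}

```text
clock: 15.25
ee_pos: [0.6122, -0.0188, 0.0834]
tool_rot: [0.257, -0.256, 0.659, -0.659]
ft_force: [-4.0, 1.6, 0.9]
grip_width: 0.0578
```

```bash
python3 look.py t3
```

```text
clk 15.25 pos [ 0.6122 -0.0188  0.0834] jaw -47.46 down [ 0.001  0.    -1.   ] w 0.0578 F [-3.99  1.58  0.94] T [ 0.034  0.414 -0.168] q6 0.737
travel [0.0005, 0.0028, 0.0001] dr [-0.0004, -0.4963, -0.0005] dist 0.0014 ang 44.7
```

View pics/t3.png

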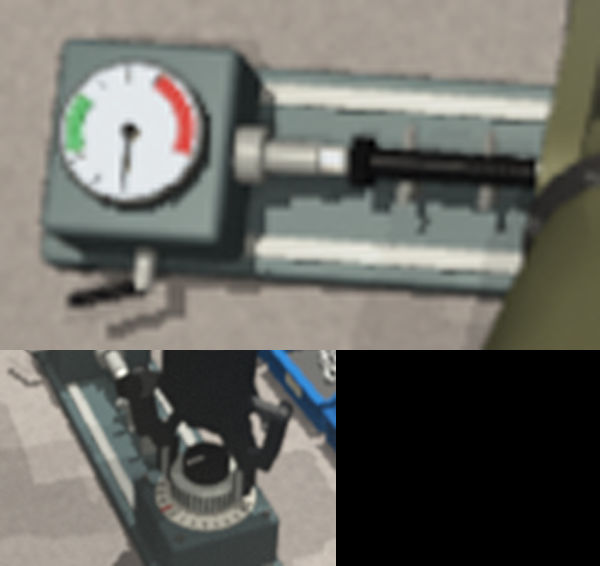

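Call:
{"fn": "drive_tool", "kwargs": {"grip": [1, 1, 1, 1], "travel": [[0, 0, 0], [0, 0, 0], [0, 0, 0], [0, 0, 0]], "dr": [[0, 0.04, 0], [0, 0.08, 0], [0, 0.08, 0], [0, 0.08, 0]]}}

```text
clock: 15.85
ee_pos: [0.6121, -0.0187, 0.0834]
tool_rot: [0.215, -0.215, 0.674, -0.674]
ft_force: [-4.4, 2.4, 1.6]
grip_width: 0.0576
```

```bash
python3 look.py t4
```

```text
clk 15.85 pos [ 0.6121 -0.0187  0.0834] jaw -54.62 down [ 0.001  0.001 -1.   ] w 0.0576 F [-4.44  2.38  1.56] T [ 0.065  0.508 -0.242] q6 0.862
travel [0.0005, 0.0028, 0.0003] dr [-0.0003, -0.5757, -0.0005] dist 0.0014 ang 51.8
```

View pics/t4.png

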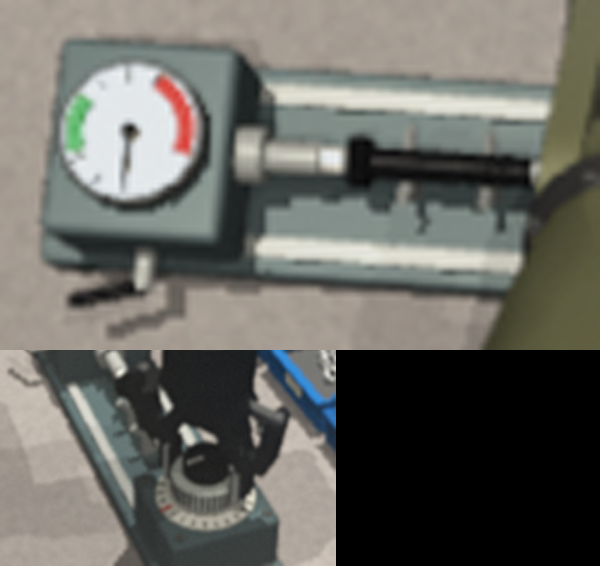

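Call:
{"fn": "drive_tool", "kwargs": {"grip": [1, 1, 1, 1], "travel": [[0, 0, 0], [0, 0, 0], [0, 0, 0], [0, 0, 0]], "dr": [[0, 0.04, 0], [0, 0.08, 0], [0, 0.08, 0], [0, 0.08, 0]]}}

```text
clock: 16.45
ee_pos: [0.6121, -0.0187, 0.0834]
tool_rot: [0.173, -0.172, 0.686, -0.686]
ft_force: [-4.8, 2.4, 1.6]
grip_width: 0.0579
```

```bash
python3 look.py t5
```

```text
clk 16.45 pos [ 0.6121 -0.0187  0.0834] jaw -61.73 down [ 0.001  0.001 -1.   ] w 0.0579 F [-4.75  2.41  1.55] T [ 0.077  0.522 -0.36 ] q6 0.986
travel [0.0005, 0.0028, 0.0005] dr [-0.0001, -0.6548, -0.0006] dist 0.0014 ang 58.9
```

View pics/t5.png

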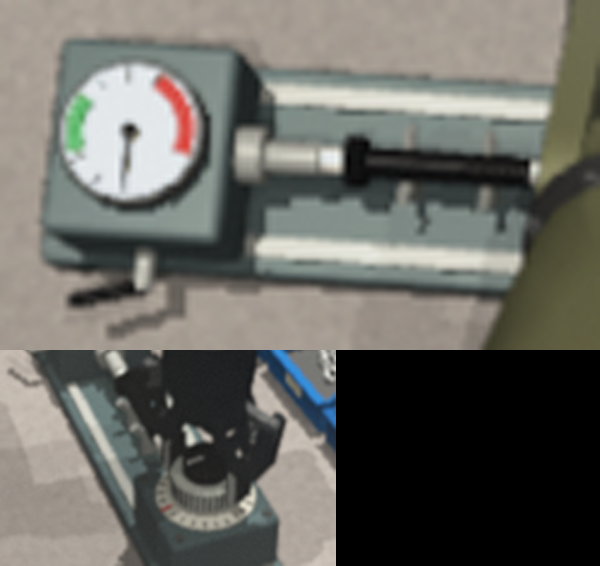

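Call:
{"fn": "drive_tool", "kwargs": {"grip": [1, 1, 1, 1], "travel": [[0, 0, 0], [0, 0, 0], [0, 0, 0], [0, 0, 0]], "dr": [[0, 0.04, 0], [0, 0.08, 0], [0, 0.08, 0], [0, 0.08, 0]]}}

```text
clock: 17.05
ee_pos: [0.612, -0.0186, 0.0834]
tool_rot: [0.13, -0.13, 0.695, -0.695]
ft_force: [-5.1, 3.0, 1.5]
grip_width: 0.058
```

```bash
python3 look.py t6
```

```text
clk 17.05 pos [ 0.612  -0.0186  0.0834] jaw -68.81 down [ 0.001  0.001 -1.   ] w 0.058 F [-5.06  2.99  1.48] T [-0.05   0.565 -0.217] q6 1.11
travel [0.0004, 0.0028, 0.0007] dr [-0.0, -0.7334, -0.0006] dist 0.0015 ang 66.0
```

View pics/t6.png

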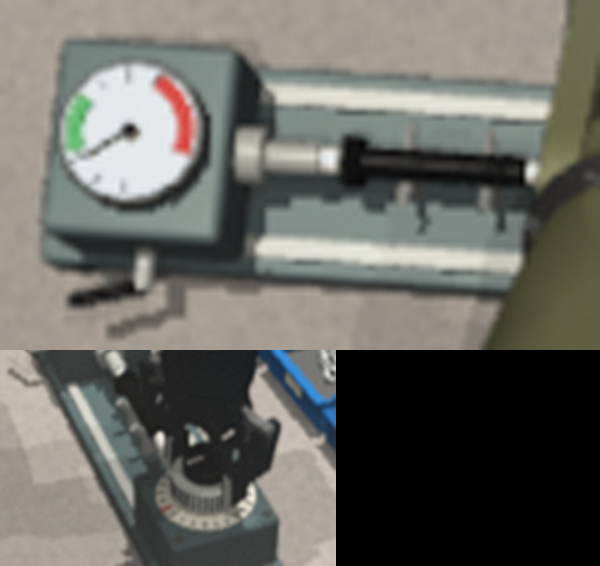

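Call:
{"fn": "drive_tool", "kwargs": {"grip": [1, 1, 1, 1], "travel": [[0, 0, 0], [0, 0, 0], [0, 0, 0], [0, 0, 0]], "dr": [[0, 0.02, 0], [0, 0.037, 0], [0, 0.037, 0], [0, 0.037, 0]]}}

```text
clock: 17.65
ee_pos: [0.612, -0.0186, 0.0834]
tool_rot: [0.11, -0.11, 0.699, -0.698]
ft_force: [-4.6, 2.6, 1.5]
grip_width: 0.0578
```

```bash
python3 look.py t7
```

```text
clk 17.65 pos [ 0.612  -0.0186  0.0834] jaw -72.13 down [ 0.     0.001 -1.   ] w 0.0578 F [-4.62  2.64  1.51] T [-0.033  0.586 -0.068] q6 1.168
travel [0.0003, 0.0028, 0.0008] dr [0.0001, -0.7703, -0.0007] dist 0.0015 ang 69.3
```

View pics/t7.png

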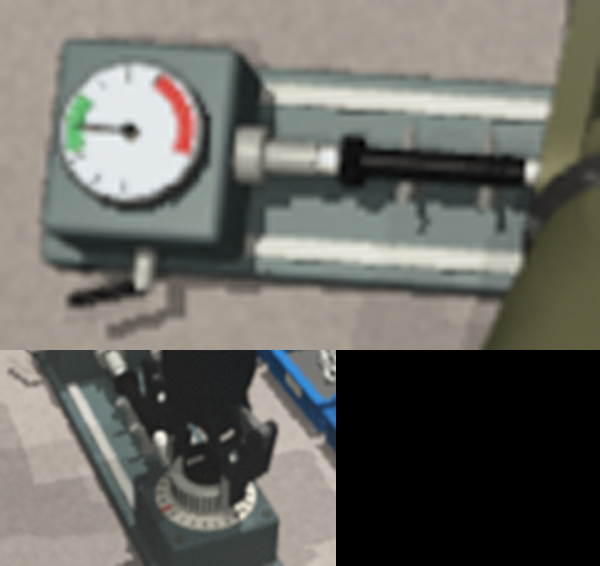

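Pointer at (82,127) round the pivot (130,130): about 1.55 rad, mid-green. Letting go.

Call:
{"fn": "drive_tool", "kwargs": {"grip": [0, -0.5, -1, -1, -1, -1], "travel": [[0, 0, 0], [0, 0, 0], [0, 0, 0], [0, 0, 0], [0, 0, 0], [0, 0, 0]], "dr": [[0, 0, 0], [0, 0, 0], [0, 0, 0], [0, 0, 0], [0, 0, 0], [0, 0, 0]]}}

```text
clock: 18.5
ee_pos: [0.6121, -0.0186, 0.0834]
tool_rot: [0.11, -0.11, 0.699, -0.698]
ft_force: [-0.1, 0.1, -0.2]
grip_width: 0.0855
```

```bash
python3 look.py t8
```

```text
clk 18.5 pos [ 0.6121 -0.0186  0.0834] jaw -72.13 down [ 0.001  0.001 -1.   ] w 0.0855 F [-0.07  0.05 -0.16] T [-0.005  0.007 -0.006] q6 1.168
travel [0.0004, 0.0029, 0.0008] dr [0.0, -0.7703, -0.0008] dist 0.0015 ang 69.3
```

View pics/t8.png

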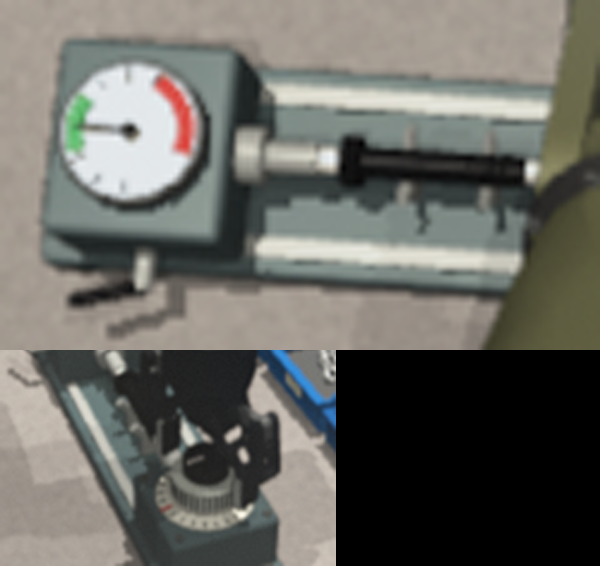

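Released, pointer still in the green. Lifting clear.

Call:
{"fn": "drive_tool", "kwargs": {"grip": [-1, -1, -1, -1, -1, -1], "travel": [[0, -0.05, 0], [0, -0.12, 0], [0, -0.22, 0], [0, -0.3, 0], [0, -0.3, 0], [0, -0.3, 0]], "dr": [[0, 0, 0], [0, 0, 0], [0, 0, 0], [0, 0, 0], [0, 0, 0], [0, 0, 0]]}}

```text
clock: 19.35
ee_pos: [0.6117, -0.0187, 0.2325]
tool_rot: [0.11, -0.11, 0.699, -0.698]
ft_force: [0.8, -0.3, -0.5]
grip_width: 0.0855
```

```bash
python3 look.py t9; python3 - <<'E'
from h import *
p=read_camera('side'); crop(p,250,145,130,130,5,'u')
p=read_camera('top'); cv2.imwrite('pics/u2.png',p['frame'])
E
```

```text
clk 19.35 pos [ 0.6117 -0.0187  0.2325] jaw -72.13 down [-0.001  0.001 -1.   ] w 0.0855 F [ 0.81 -0.26 -0.47] T [ 0.    -0.038  0.029] q6 1.168
travel [-0.0005, 0.301, 0.0012] dr [0.0007, -0.7703, -0.0003] dist 0.1505 ang 69.3
```

View pics/t9.png

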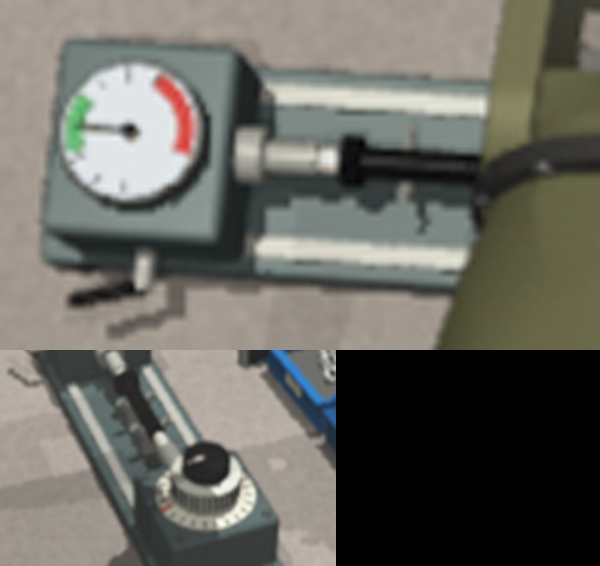

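View pics/u.png

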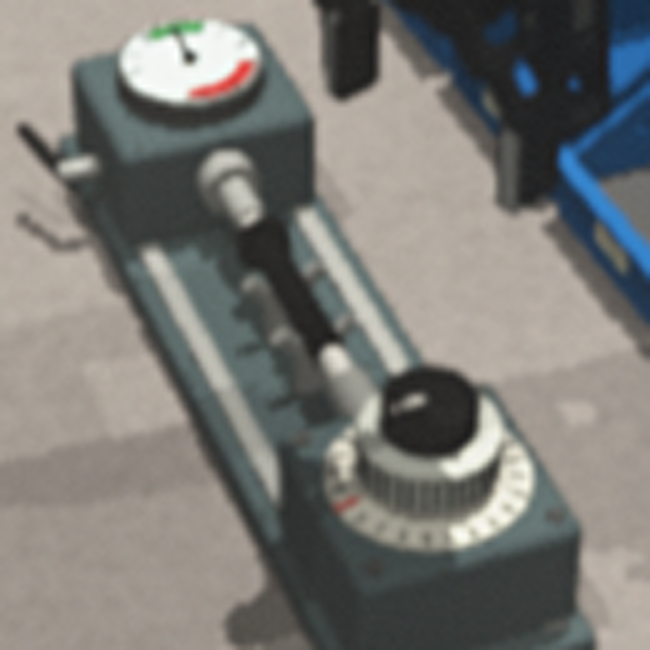

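View pics/u2.png

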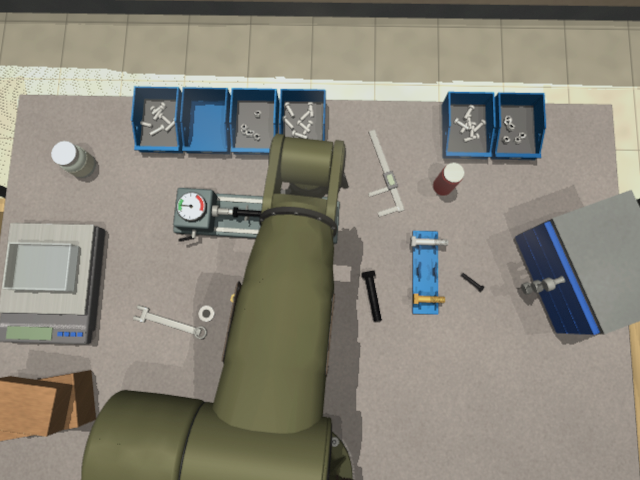

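```bash
python3 -c "
from rig import arm
print(arm.hand_in())"
```

```text
the job is handed in; nothing more can be done
None
```

I took the black bolt (about 90 mm) from the rack's middle place and laid it in both V-rests of the gauge. I then fed the spindle up about 69° (1.2 rad) clockwise with the outer ring in one grip, let go and lifted clear. The job was handed in at about 19.5 s, and hand-in gave no verdict.

- **Nip:** after release the pointer stood at about 1.55 rad, roughly 9 N, in the green band in both views. It did not move when I let go or when I lifted away.
- **Bolt:** it sits in line in both rests, between spindle and anvil.
- **Zero knob:** its white mark shows at the same pixel as before.
- **Other things:** the silver and brass bolts, spanner, washer, caliper and oil can show in their places. In the last top picture the arm hid the large nut and most of the small one. Nothing was moved near them, but I could not check them.
- **Disagreement:** the side view put positions along the gauge about 5 mm off from the top view. I went by the top view, and the bolt dropped in with room at both ends.

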